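# Press a bundle of banknotes for banding

### The arm

A 7-joint arm with a two-finger parallel gripper is mounted at the origin on the work surface. World frame = base frame: x ahead of the robot, y to its left, z up, the work surface at z = 0. Lengths are in m, angles in rad, forces in N, time in s.
With the tool pointing down it reaches from about 0.4 to 0.85 m from the base axis. Payload 10.4 kg.
Tool frame: the origin (TCP) lies midway between the tips of the shut fingers; the grasp point (between the pads) lies 19 mm behind it; z points along the fingers, y is the line along which they close (so a half turn about z gives the same grasp; the last joint's range is limited). The gripper opens to 87 mm and grips with 3 to 60 N. Pads are 19 mm wide; open, the fingers measure 117 mm over their backs; the gripper's body (75 mm by 190 mm) begins 51 mm behind the grasp point.
Start: joints at [-1.309, 0.332, -0.065, 1.46, 0.022, 1.35, -0.088], TCP at [0.176, 0.6, 0.223] pointing down, gripper open.
Joint ranges: [-2.6, 2.6], [-0.5, 2.12], [-1.47, 1.34], [0.16, 2.42], [-1.27, 4.41], [0.06, 2.06], [-2.6, 2.6]. Speed limits (rad/s): [2.22, 2.22, 2.79, 2.79, 3.14, 3.14, 3.14].

### API

Orientations are given as a unit quaternion [x, y, z, w].
In Python, from bench import sensors, eyes, order gives the robot as it stands.
- The arm moves only by the tool arm_command, never from a script. Its argument "steps" is a list of rows, each an object with "rot": the turn, a rotation vector about the world's x, y, z in degrees, a list of three; "slide": the shift along the world's x, y, z in m, a list of three; "grip": the opening, from 0 (shut) to 1 (fully open). A call has exactly 8 rows; each row shifts and turns the commanded pose from where the row before left it; what a row does not reach is not made up. A row lasts 1/8 s, in which the tool goes at most 62.5 mm and 10.7 degrees, less where a joint would pass 70% of its speed; a pose out of reach is approached as far as the arm can. A call with a gripper value outside its range is refused whole. The fingers move at their own pace and stop on an object; "newtons" is the grip in N (left out, the last holds). Time passes only in rows, so rows that do not move let the fingers close, or fill a call up. It gives the time, the measured TCP pose, the force, the opening and the grip force at its end, in the units of the state.
- sensors.read_state(): the state, without advancing time (a new reading comes with each control period).
- eyes.camera(name): name is "scene" or "top" or "wrist"; returns a dict with "pixels" (480x640x3 uint8, red, green, blue), "intrinsics" (3x3 intrinsics, pixels), "k1" (the pictures are not rectified: a ray, as slopes to the right and down, at radius r is drawn at 1 + k1 r^2 times it, then the intrinsics apply), "pose" (4x4, takes a point from camera to world coordinates). Camera axes: x right, y down, z forward; pixel columns grow to the right and rows downward; lengths in m; the calibration is good to about 2 mm. A picture is of the moment at which its call begins. There is no depth.
- order.close_job(): hands the job in; it is judged then, once.
Trained networks look in a picture, given as the dict that the camera call returned (one of the last four; its "shot" number tells which), for a name from the list of things; names that differ only in an ending like _2 or _b are one class to them, and where a whole thing is asked for, a point or a joint stands for the part that bears it (a point fixed in the world has none). Each returns a list of dicts, best first, with "conf" (0 to 1); they miss things now and then, are a little off and sometimes report something else, mostly with a low value. They report only what shows in the picture. A call takes as long as a camera call. They do not tell look-alikes from the thing itself.
- eyes.look_for(name, picture): "bbox" ([left, top, right, bottom] in pixels, round what is visible of it).
The state is a dict: "time": time; "joint_positions": joint angles; "joint_vel": joint speeds; "joint_torque": joint torques, N m; "ee_pos": TCP position; "eef_rot": TCP orientation; "ft_force": force on the tool from outside, world axes, zero at the start; "torque": the same for the moment, N m; "width": finger opening in m; "grip_force": force on a finger pad.
Only numpy, scipy, OpenCV 4.12 (cv2) and the standard library are available. Lean on these libraries where they do the work, as an engineer would, in place of code of your own. Each camera call takes 0.05 s, during which the arm holds its last target. There are 200 camera calls.

### The job

Get the bundle of banknotes ready for banding: lay it in the note press, slid fully home against the back stop between the side guides, then wind the crank clockwise until the platen has come down on it and squeezes it firmly, by about 3 mm, without crushing it. Leave it clamped like that and leave the things around on the desk where they are.

Things in the scene. Friction and masses are not known exactly. Their poses are not given: they have to be found in the camera images.
- press: Small screw press for banknotes, fixed on the desk; blue base 265 x 170 mm. Origin: on the desk, below the vertical screw's axis; z up. Loading side -x, back stop +x. The flat bed is 18 mm above the desk and runs from x = -190 to +75 mm. Two columns, 22 mm thick (30 mm collars at the foot), stand at x = 0, y = -70 and +70 mm.
- bed_home (a point): Point on the bed where the centre of the bundle's underside lies when home, its long side along x; axes as the press. Two straight side guides, 10 mm high, 70 mm apart inside, run beside it from x = -60 to +62 mm; from x = -60 to -105 mm they flare out to 90 mm. In front of that the bed is plain.
- back_stop (a point): Middle of the back stop's foot, on the face that the bundle's end must touch: 62 mm behind the home point (+x). The stop is 80 mm wide and rises 34 mm above the bed. Axes as the press.
- head_top (a point): On the screw's axis, 168 mm above the desk, highest point of the fixed frame. The cross-head joining the columns, 38 mm in x and 172 mm in y, spans heights 126 to 158 mm above the desk, with nuts on top up to 168 mm. Axes as the press.
- platen: Aluminium pressure plate of the press, 76 (x) x 60 (y) x 12 mm, hung on the screw. Origin: centre of its pressing face (underside), axes as the press. It only moves up and down, 14 mm down for each full clockwise turn of the crank, and stays where left. With the crank at 0 its face is 89.5 mm above the desk, 71.5 mm above the bed.
- crank (a joint): Turn of the crank in rad, growing clockwise seen from above (platen goes down), from its upper end 0 to 22. At 0 the crank arm points to the loading side (-x of the press). It takes about 0.28 N m to turn (5.6 N at the grip), more as the platen presses, and stays where left.
- crank_grip (a point): Centre of the crank's red upright grip, 50 mm from the screw axis, 133 mm above the pressing face (it goes down with the platen). The grip does not spin on its arm: 14 mm thick along its circle, 24 mm radially, 46 mm high (23 mm above and below this point). The arm is below it; the hub (32 mm across) is lower than this point. x: radial, towards the axis; z up.
- bundle: Bundle of banknotes: five grey-green packs with yellow paper bands, 124 (x, long) x 62 (y) x 54 mm high, 0.32 kg, loose on the desk. Origin: centre of its underside, z up. It is firm sideways but the stack gives in height: about 1 mm for every 20 N of pressing.
- calculator: Black desk calculator, 150 x 100 x 16 mm, loose, origin under its centre. Leave alone.
- stamp: Blue and black self-inking stamp, 62 x 36 x 64 mm, loose, origin under its centre. Leave alone.
- coin_tray: Grey coin tray, 160 x 110 x 24 mm, loose, origin under its centre. Leave alone.
There are look-alikes about, which are no part of the job. There is more than one size of the bundle; the one meant has the size given above.

How it is judged:
On the way, in this order (a step that is already met when the one before it is completed fails the run):
1. the bundle lies home on the bed, at the back stop and between the guides (x of bundle in the frame of press between -0.005 and 0.005 m and y of bundle in the frame of press between -0.006 and 0.006 m and z of bundle in the frame of press between 0.014 and 0.021 m and angle between the x axis of bundle and the x axis of press, either way round below 0.09 rad), for 0.2 s.
2. the platen bears on the bundle with more than 15 N (contact force between platen and bundle above 15 N), for 0.2 s.
At the end, for the whole second after the job is handed in: The bundle lies on the bed of the press, its centre within 6 mm of the home place in x and y and square to within 0.09 rad, at rest, and the platen holds it clamped with 15 to 125 N (squeezed by about 1 to 6 mm) (x of bundle in the frame of press between -0.006 and 0.006 m and y of bundle in the frame of press between -0.006 and 0.006 m and z of bundle in the frame of press between 0.014 and 0.021 m and angle between the x axis of bundle and the x axis of press, either way round below 0.09 rad and contact force between platen and bundle between 15 and 125 N and linear speed of bundle below 0.01 m/s); the robot touches nothing.
It fails at once if the notes are crushed (more than 150 N from the platen) (contact force between platen and bundle above 150 N).
It fails at once if the calculator is moved more than 30 mm (distance of calculator from where it was at the start of the episode above 0.03 m).
It fails at once if the stamp is moved more than 30 mm (distance of stamp from where it was at the start of the episode above 0.03 m).
It fails at once if the coin tray is moved more than 30 mm (distance of coin_tray from where it was at the start of the episode above 0.03 m).
It fails at once if the bundle is tipped over (angle between bundle's own z axis and vertical above 0.6 rad).
It also fails if it takes over 72 s, if anything falls off the work surface, if the arm or the gripper's body presses on something with over 40 N, if the wrist force passes 120 N, or if a joint passes its speed limit or range.

## Working session

There is one attempt and no reset: what is moved stays moved. The work goes in short steps, Python scripts to look and compute and a tool call to move; the robot and the scene stay as the last step left them, time stands still between calls to the robot, and variables do not carry over. Pictures are saved under pics/ and viewed, at most 10 in all, crops included, and the job is handed in when it is done.

Besides the shell and the picture viewer there is one more tool, called after "Request:" as name(argument=value, ...) on one line, values as JSON. arm_command: Moves the arm, as the interface text tells. Its arguments: {"type":"object","properties":{"steps":{"type":"array","items":{"type":"object","properties":{"rot":{"type":"array","items":{"type":"number"}},"slide":{"type":"array","items":{"type":"number"}},"grip":{"type":"number"}}}},"newtons":{"type":"number"}},"required":["steps"]}

```bash
mkdir -p pics; cat > h.py <<'E'
import numpy as np, cv2
from bench import sensors, eyes, order
def snap(n,f=None):
    p=eyes.camera(n)
    if f: cv2.imwrite('pics/'+f,p['pixels'][:,:,::-1])
    return p
def proj(p,P):
    T=np.linalg.inv(p['pose']);P=np.atleast_2d(P);c=P@T[:3,:3].T+T[:3,3]
    s=c[:,:2]/c[:,2:];r2=(s**2).sum(1,keepdims=True);s=s*(1+p['k1']*r2)
    K=np.array(p['intrinsics']);return s@K[:2,:2].T+K[:2,2]
def ray(p,uv,z):
    K=np.array(p['intrinsics']);d=(np.atleast_2d(uv)-K[:2,2])/[K[0,0],K[1,1]];s=d.copy()
    for _ in range(20): s=d/(1+p['k1']*(s**2).sum(1,keepdims=True))
    v=np.c_[s,np.ones(len(s))]@p['pose'][:3,:3].T;o=p['pose'][:3,3]
    return o+v*((z-o[2])/v[:,2:])
E
python3 - <<'E'
from h import *
for n in ['top','scene']:
    p=snap(n,n+'1.png'); print(n,p['pose'].round(3).tolist(),p['intrinsics'],p['k1'])
    for o in ['press','platen','crank','bundle','calculator','stamp','coin_tray']:
        for d in eyes.look_for(o,p): print(o,np.round(d['bbox']),round(d['conf'],2))
s=sensors.read_state();print(s['time'],s['eef_rot'],s['width'])
E
```

```text
top [[-0.026, -0.982, 0.185, 0.267], [-1.0, 0.024, -0.012, 0.03], [0.007, -0.185, -0.983, 1.556], [0.0, 0.0, 0.0, 1.0]] [[612.28396533   0.         310.58275567]
 [  0.         612.28396533 240.30947317]
 [  0.           0.           1.        ]] -0.1653053280557801
press [280. 193. 396. 287.] 0.72
platen [341. 213. 382. 246.] 0.83
crank [340. 212. 376. 232.] 0.58
bundle [178. 299. 250. 380.] 0.95
bundle [105. 262. 184. 310.] 0.83
bundle [196. 248. 244. 281.] 0.72
calculator [252. 143. 316. 187.] 0.8
stamp [149. 185. 168. 215.] 0.77
scene [[0.863, 0.327, -0.386, 0.95], [0.506, -0.567, 0.65, -0.723], [-0.006, -0.756, -0.654, 0.9], [0.0, 0.0, 0.0, 1.0]] [[520.36832217   0.         325.50322496]
 [  0.         520.36832217 246.78650154]
 [  0.           0.           1.        ]] -0.10081234314376337
press [262. 243. 375. 379.] 0.9
platen [291. 243. 331. 329.] 0.8
crank [301. 244. 332. 290.] 0.69
bundle [280. 175. 330. 239.] 0.86
bundle [343. 208. 387. 259.] 0.85
bundle [357. 159. 406. 214.] 0.57
calculator [403. 286. 465. 347.] 0.79
stamp [434. 209. 462. 234.] 0.61
stamp [402. 289. 464. 349.] 0.55
coin_tray [170. 383. 278. 472.] 0.62
0.8 [ 1.41919585e-01  9.89878187e-01  8.21343496e-05 -1.67829354e-06] 0.08690848234344722
```

View pics/top1.png

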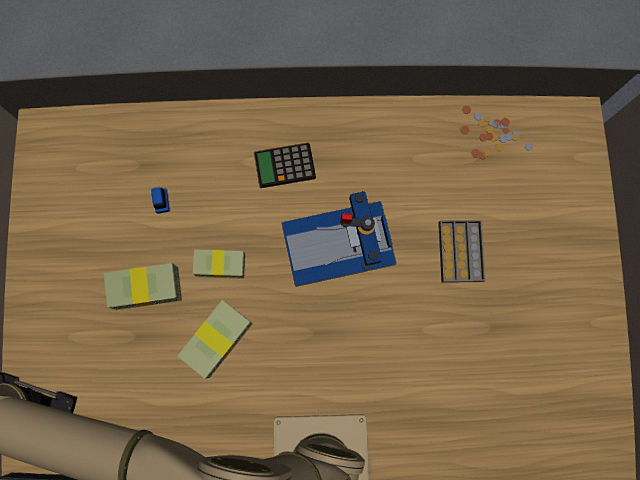

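View pics/scene1.png

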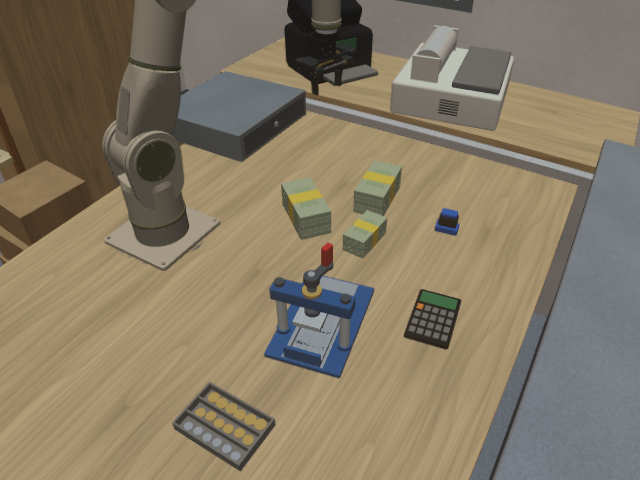

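The top view shows the three bundles at about (215,340), (141,286) and (219,263). The press is at about (340,243) with its loading side facing left, and the grip at (347,218). The scene view agrees. Next I'll fit bundle boxes and the press base to both views.

```bash
cat >> h.py <<'E'
def hullmask(pts):
    m=np.zeros((480*4,640*4),np.uint8);cv2.fillConvexPoly(m,cv2.convexHull(np.round(pts*4+2).astype(np.int32)),1);return m
def box(x,y,a,L,W,h):
    c,s=np.cos(a),np.sin(a)
    return np.array([[x+c*i*L/2-s*j*W/2,y+s*i*L/2+c*j*W/2,k*h] for i in(-1,1) for j in(-1,1) for k in(0,1)])
def gmask(p,bb):
    I=p['pixels'].astype(int);m=((I[:,:,1]>I[:,:,0]+3)&(I[:,:,1]>I[:,:,2]-2)).astype(np.uint8)
    b=np.array(bb).astype(int);q=np.zeros_like(m);q[b[1]-4:b[3]+5,b[0]-4:b[2]+5]=1;m=m*q
    m=cv2.morphologyEx(m,cv2.MORPH_OPEN,np.ones((2,2)))
    n,l,s,_=cv2.connectedComponentsWithStats(m)
    k=[i for i in range(1,n) if s[i,4]>40]
    ys,xs=np.where(np.isin(l,k));return np.c_[xs,ys].astype(float)
E
cat > f.py <<'E'
from h import *
from scipy.optimize import minimize
pt,ps=snap('top'),snap('scene')
bt=[d['bbox'] for d in eyes.look_for('bundle',pt)];bs=[d['bbox'] for d in eyes.look_for('bundle',ps)]
for b in bt:
    u=[(b[0]+b[2])/2,(b[1]+b[3])/2];c=ray(pt,u,.03)[0]
    q=proj(ps,c)[0];b2=min(bs,key=lambda e:np.hypot((e[0]+e[2])/2-q[0],(e[1]+e[3])/2-q[1]))
    ms=[(p,hullmask(gmask(p,bb))) for p,bb in((pt,b),(ps,b2))]
    def cost(v):
        return sum(1-(m&k).sum()/(m|k).sum() for p,m in ms for k in [hullmask(proj(p,box(c[0]+v[0],c[1]+v[1],v[2],*v[3:])))])
    best=None
    for a in np.arange(0,3.1,.4):
        S=np.array([[0,0,a,.124,.062,.054]]*7);S[1:]+=np.diag([.01,.01,.25,.015,.01,.01])
        r=minimize(cost,S[0],method='Nelder-Mead',options=dict(initial_simplex=S,maxiter=250))
        if best is None or r.fun<best.fun: best=r
    v=best.x;print('bundle',b.round() if hasattr(b,'round') else b,(c[:2]+v[:2]).round(4),np.degrees(v[2]).round(1),v[3:].round(4),round(best.fun,3))
# press crops
for n,p,(x0,y0,x1,y1) in(('t',pt,(270,180,410,300)),('s',ps,(250,230,390,390))):
    cv2.imwrite(f'pics/press_{n}.png',cv2.resize(p['pixels'][y0:y1,x0:x1,::-1],None,fx=560/(y1-y0)*.99,fy=560/(y1-y0)*.99,interpolation=cv2.INTER_CUBIC))
E
python3 f.py
```

```text
bundle [180.3, 303.0, 251.9, 383.3] [0.3103 0.2538] 140.7 [0.1692 0.079  0.0715] 0.445
bundle [105.5, 264.3, 183.9, 309.8] [0.4448 0.4399] 97.8 [0.1578 0.0766 0.0749] 0.194
```

```bash
cat > f2.py <<'E'
from h import *
from scipy.optimize import minimize
pt,ps=snap('top'),snap('scene')
c=ray(pt,[219.5,264],.03)[0]
ms=[(p,hullmask(gmask(p,bb))) for p,bb in((pt,(196,248,244,281)),(ps,(343,208,387,259)))]
for free in(0,1):
    D=[.124,.062,.054]
    def cost(v):
        return sum(1-(m&k).sum()/(m|k).sum() for p,m in ms for k in [hullmask(proj(p,box(c[0]+v[0],c[1]+v[1],v[2],*(v[3:] if free else D))))])
    n=6 if free else 3;best=None
    for a in np.arange(0,3.1,.4):
        S=np.array([([0,0,a]+D)[:n]]*(n+1));S[1:]+=np.diag([.01,.01,.25,.015,.01,.01][:n])
        r=minimize(cost,S[0],method='Nelder-Mead',options=dict(initial_simplex=S,maxiter=250))
        if best is None or r.fun<best.fun: best=r
    v=best.x;print('bundle',(c[:2]+v[:2]).round(4),np.degrees(v[2]).round(1),v[3:].round(4),round(best.fun,3))
# base: blue mask
I=pt['pixels'].astype(int);m=((I[:,:,2]>I[:,:,0]+40)&(I[:,:,2]>I[:,:,1]+25)).astype(np.uint8);m[:,:270]=0;m[:,410:]=0
ys,xs=np.where(m);h=cv2.convexHull(np.c_[xs,ys].astype(np.int32));print(h[:,0].tolist())
E
python3 f2.py
```

```text
bundle [0.4998 0.2429] 91.3 [] 0.631
bundle [0.5002 0.2451] 87.7 [0.1136 0.0531 0.0576] 0.456
[[395, 263], [394, 264], [353, 273], [316, 281], [302, 284], [297, 285], [296, 285], [295, 284], [294, 280], [290, 262], [285, 239], [282, 224], [282, 223], [283, 222], [351, 194], [355, 193], [360, 192], [364, 192], [380, 202], [381, 204], [385, 217], [391, 242], [395, 261]]
```

View pics/press_t.png

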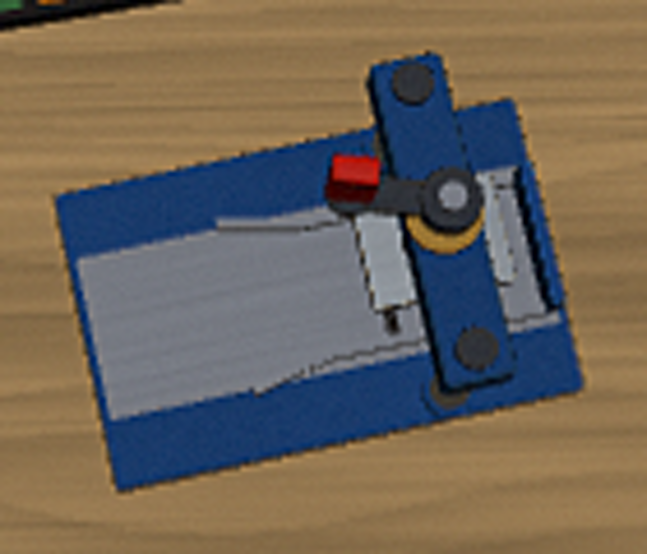

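The press crop shows the base corners at (55,195), (515,98), (583,390) and (118,492), the back stop on the right, and the grip at (352,178).

```bash
cat > f3.py <<'E'
from h import *
from scipy.optimize import least_squares
pt,ps=snap('top'),snap('scene')
C=np.array([[55,195],[515,98],[583,390],[118,492]])/4.62+[270,180]-.4
L=np.array([[-.19,.085],[.075,.085],[.075,-.085],[-.19,-.085]])
def w(v,q,z):
    c,s=np.cos(v[2]),np.sin(v[2]);q=np.atleast_2d(q);return np.c_[v[0]+c*q[:,0]-s*q[:,1],v[1]+s*q[:,0]+c*q[:,1],np.full(len(q),z)]
c=ray(pt,C,.017);print(c.round(4).tolist(),[np.linalg.norm(c[i]-c[i-3]).round(4) for i in range(4)])
for z in(.012,.017):
    r=least_squares(lambda v:(proj(pt,w(v,L,z))-C).ravel(),[.55,-.1,-1.5]);print(r.x.round(4),np.degrees(r.x[2]).round(2),r.fun.round(1))
v=r.x
for n,q,z in(('head',[0,0],.168),('grip',[-.05,0],.2225),('gtop',[-.05,0],.2455)):print(n,proj(pt,w(v,q,z)).round(1),proj(ps,w(v,q,z)).round(1),w(v,q,z).round(3))
q=[.4998,.2440]
for p,n,(x0,y0) in((pt,'t',(170,220)),(ps,'s',(320,170))):
    I=cv2.resize(p['pixels'][y0:y0+110,x0:x0+110,::-1],None,fx=3.6,fy=3.6,interpolation=cv2.INTER_CUBIC)
    P=(proj(p,box(.4998,.2440,np.radians(90),.124,.062,.054))-[x0,y0]+.5)*3.6
    for a in range(8):
        for b in range(a):
            if bin(a^b).count('1')==1: cv2.line(I,tuple(P[a].astype(int).tolist()),tuple(P[b].astype(int).tolist()),(0,0,255),1)
    globals()['I'+n]=I
cv2.imwrite('pics/bun.png',np.hstack([It,Is]))
E
python3 f3.py
```

```text
[[0.6072, 0.0851, 0.017], [0.6569, -0.1743, 0.017], [0.4901, -0.2042, 0.017], [0.4403, 0.0536, 0.017]] [np.float64(0.2642), np.float64(0.1695), np.float64(0.2625), np.float64(0.1699)]
[ 0.5603 -0.1167 -1.383 ] -79.24 [-0.2  0.  -0.2  0.2  0.5  0.  -0.2 -0.2]
[ 0.5594 -0.1164 -1.383 ] -79.24 [-0.4 -0.1 -0.   0.   0.7  0.1 -0.3 -0. ]
head [[366.1 225.9]] [[312.3 288.3]] [[ 0.559 -0.116  0.168]]
grip [[346.7 225.4]] [[320.7 251.7]] [[ 0.55  -0.067  0.222]]
gtop [[347.4 223.2]] [[320.5 242.8]] [[ 0.55  -0.067  0.246]]
```

View pics/bun.png

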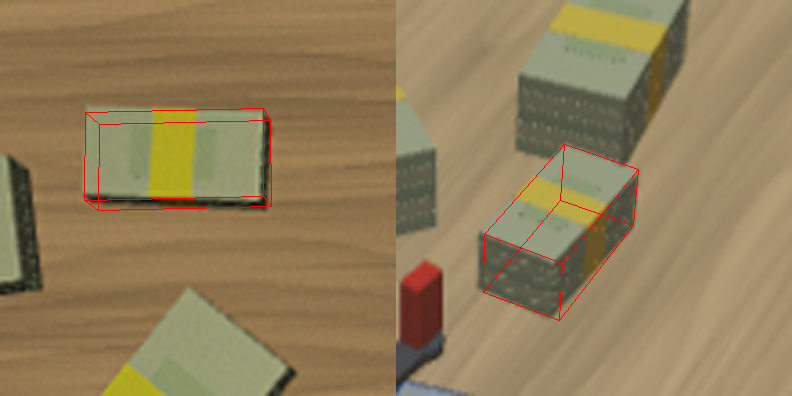

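The 124×62×54 box overlays the small bundle at top-view (219,263), so that is the right one, at about (0.500, 0.244) with its long side along y. The press fits at (0.559, -0.116), yaw -79.2°. Moving above the bundle now.

Request:
arm_command(steps=[{"slide": [0.0405, -0.0445, -0.003], "rot": [0, 0, -9.2], "grip": 1}, {"slide": [0.0405, -0.0445, -0.003], "rot": [0, 0, -9.2], "grip": 1}, {"slide": [0.0405, -0.0445, -0.003], "rot": [0, 0, -9.2], "grip": 1}, {"slide": [0.0405, -0.0445, -0.003], "rot": [0, 0, -9.2], "grip": 1}, {"slide": [0.0405, -0.0445, -0.003], "rot": [0, 0, -9.2], "grip": 1}, {"slide": [0.0405, -0.0445, -0.003], "rot": [0, 0, -9.2], "grip": 1}, {"slide": [0.0405, -0.0445, -0.003], "rot": [0, 0, -9.2], "grip": 1}, {"slide": [0.0405, -0.0445, -0.003], "rot": [0, 0, -9.2], "grip": 1}], newtons=30)

```text
time: 2.2
ee_pos: [0.5007, 0.2424, 0.1988]
eef_rot: [0.708, 0.706, 0.0, 0.0]
ft_force: [0.3, 0.4, -0.6]
width: 0.0871
grip_force: 0.0
```

```bash
cat >> h.py <<'E'
def st():
    s=sensors.read_state();q=s['eef_rot'];from scipy.spatial.transform import Rotation as R
    m=R.from_quat(q).as_matrix()
    print('t',round(s['time'],2),'p',s['ee_pos'].round(4) if hasattr(s['ee_pos'],'round') else s['ee_pos'],'yaw_y',np.degrees(np.arctan2(m[1,1],m[0,1])).round(1),'z',m[:,2].round(3),'w',round(float(s['width']),4),'F',np.round(s['ft_force'],1),'j',np.round(s['joint_positions'],2))
E
python3 - <<'E'
from h import *
st();p=snap('wrist','w1.png')
I=np.ascontiguousarray(p['pixels'][:,:,::-1]);P=proj(p,box(.4998,.2440,np.pi/2,.124,.062,.054))
for a in range(8):
    for b in range(a):
        if bin(a^b).count('1')==1: cv2.line(I,tuple(P[a].astype(int).tolist()),tuple(P[b].astype(int).tolist()),(0,0,255),1)
cv2.imwrite('pics/w1.png',I);print([d['bbox'] for d in eyes.look_for('bundle',p)],P.round().tolist())
E
```

```text
t 2.2 p [0.5007 0.2424 0.1988] yaw_y -0.2 z [ 0.001  0.001 -1.   ] w 0.0871 F [ 0.3  0.4 -0.6] j [-0.85  0.19  0.36  1.7  -0.07  1.26 -0.48]
[[0.9, 82.4, 206.6, 336.0], [158.5, 0.0, 314.6, 81.4], [271.7, 132.9, 366.9, 301.1]] [[352.0, 275.0], [358.0, 299.0], [284.0, 275.0], [278.0, 299.0], [355.0, 133.0], [362.0, 135.0], [280.0, 133.0], [273.0, 136.0]]
```

View pics/w1.png

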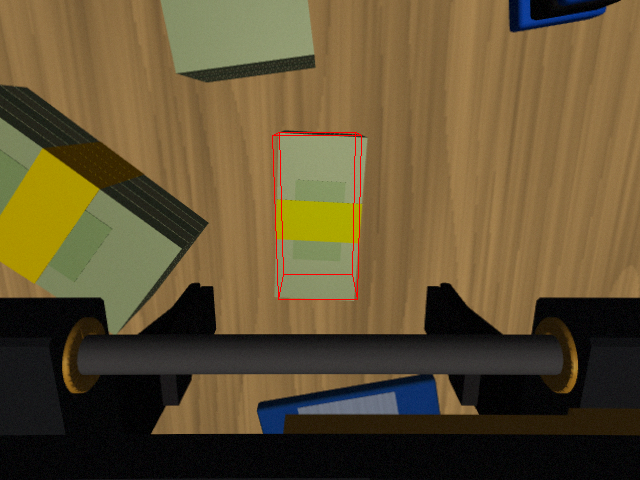

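The wrist view shows the bundle within 1–2 mm of the model, turned about -1.2°: its top corners are (276,132), (367,137), (357,299) and (276,299). The neighbouring corner at (208,222) is clear of the fingers. Going down to grasp it.

Request:
arm_command(steps=[{"slide": [0.0005, 0.0015, -0.046], "rot": [0, 0, -1], "grip": 1}, {"slide": [0, 0, -0.045], "rot": [0, 0, 0], "grip": 1}, {"slide": [0, 0, -0.045], "rot": [0, 0, 0], "grip": 1}, {"slide": [0, 0, -0.045], "rot": [0, 0, 0], "grip": 1}, {"slide": [0, 0, 0], "rot": [0, 0, 0], "grip": 0.5}, {"slide": [0, 0, 0], "rot": [0, 0, 0], "grip": 0.5}, {"slide": [0, 0, 0], "rot": [0, 0, 0], "grip": 0.5}, {"slide": [0, 0, 0], "rot": [0, 0, 0], "grip": 0.5}])

```text
time: 3.3
ee_pos: [0.501, 0.2461, 0.0195]
eef_rot: [0.713, 0.701, 0.001, 0.0]
ft_force: [-0.6, 0.6, 8.2]
width: 0.0618
grip_force: 29.8
```

```bash
python3 - <<'E'
from h import *
st();c,s=np.cos(-1.383),np.sin(-1.383)
for x in(-.128,-.115): print(.5594+c*x,-.1164+s*x)
E
```

```text
t 3.3 p [0.501  0.2461 0.0195] yaw_y -0.9 z [ 0.002  0.002 -1.   ] w 0.0618 F [-0.6  0.6  8.2] j [-0.82  0.4   0.33  1.86 -0.16  0.9  -0.43]
0.5355031140170298 0.009349508310438015
0.5379301414996751 -0.003421926127340838
```

Request:
arm_command(steps=[{"slide": [0, 0, 0.05], "rot": [0, 0, 0], "grip": 0.5}, {"slide": [0, 0, 0.05], "rot": [0, 0, 0], "grip": 0.5}, {"slide": [0.007, -0.0476, 0], "rot": [0, 0, 2.34], "grip": 0.5}, {"slide": [0.007, -0.0476, 0], "rot": [0, 0, 2.34], "grip": 0.5}, {"slide": [0.007, -0.0476, 0], "rot": [0, 0, 2.34], "grip": 0.5}, {"slide": [0.007, -0.0476, 0], "rot": [0, 0, 2.34], "grip": 0.5}, {"slide": [0.007, -0.0476, 0], "rot": [0, 0, 2.34], "grip": 0.5}, {"slide": [0, 0, 0], "rot": [0, 0, 0], "grip": 0.5}])

```text
time: 4.3
ee_pos: [0.5353, 0.0026, 0.1183]
eef_rot: [0.64, 0.768, -0.0, 0.001]
ft_force: [-0.8, 0.1, -3.0]
width: 0.0617
grip_force: 29.7
```

```bash
python3 - <<'E'
from h import *
st();p=snap('wrist')
I=np.ascontiguousarray(p['pixels'][:,:,::-1]);v=[.5594,-.1164,-1.383];c,s=np.cos(v[2]),np.sin(v[2])
w=lambda x,y,z:[v[0]+c*x-s*y,v[1]+s*x+c*y,z]
for z,L in((.017,[(-.19,.085),(.075,.085),(.075,-.085),(-.19,-.085),(-.19,.085)]),(.028,[(-.105,.045),(-.06,.035),(.062,.035)]),(.028,[(-.105,-.045),(-.06,-.035),(.062,-.035)])):
    P=proj(p,np.array([w(*q,z) for q in L])).astype(np.int32);cv2.polylines(I,[P],False,(0,0,255),1)
b=proj(p,np.array([w(-.05,0,.2225)]))[0];cv2.circle(I,tuple(b.astype(int).tolist()),5,(0,255,255),1)
cv2.imwrite('pics/w2.png',I)
E
```

```text
t 4.3 p [0.5353 0.0026 0.1183] yaw_y 10.4 z [ 0.001 -0.001 -1.   ] w 0.0617 F [-0.8  0.1 -3. ] j [-0.52  0.23  0.48  1.85 -0.12  1.09  0.19]
```

View pics/w2.png

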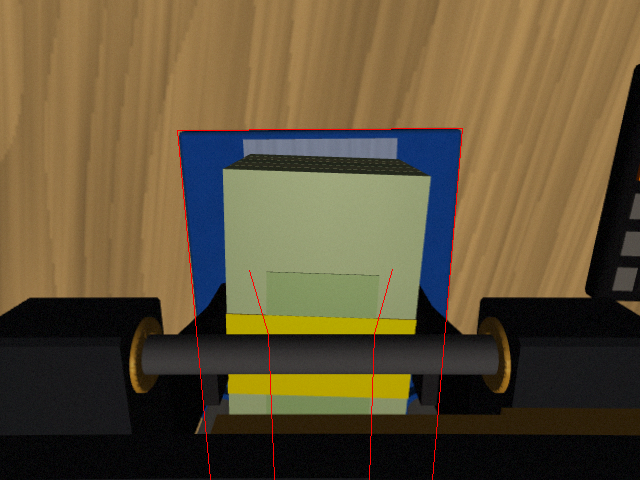

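The press overlay fits exactly. The bundle is turned about 2° and is 1.5 mm off to the side, so I'll correct both while setting it down.

Request:
arm_command(steps=[{"slide": [0.001, 0.001, -0.03], "rot": [0, 0, 2.2], "grip": 0.5}, {"slide": [0, 0, -0.03], "rot": [0, 0, 0], "grip": 0.5}, {"slide": [0, 0, -0.012], "rot": [0, 0, 0], "grip": 0.5}, {"slide": [0, 0, -0.007], "rot": [0, 0, 0], "grip": 0.5}, {"slide": [0, 0, 0], "rot": [0, 0, 0], "grip": 0.5}, {"slide": [0, 0, 0], "rot": [0, 0, 0], "grip": 1}, {"slide": [0, 0, 0], "rot": [0, 0, 0], "grip": 1}, {"slide": [0, 0, 0.01], "rot": [0, 0, 0], "grip": 1}])

```text
time: 5.35
ee_pos: [0.536, 0.0083, 0.0489]
eef_rot: [0.623, 0.782, -0.0, -0.0]
ft_force: [-0.1, 0.5, 0.2]
width: 0.0827
grip_force: 0.0
```

```bash
python3 - <<'E'
from h import *
st()
E
```

```text
t 5.35 p [0.536  0.0083 0.0489] yaw_y 13.0 z [-0. -0. -1.] w 0.0827 F [-0.1  0.5  0.2] j [-0.49  0.33  0.46  1.91 -0.17  0.95  0.27]
```

Request:
arm_command(steps=[{"slide": [0, 0, 0.055], "rot": [0, 0, 0], "grip": 1}, {"slide": [0, 0, 0.055], "rot": [0, 0, 0], "grip": 1}, {"slide": [0, 0, 0.055], "rot": [0, 0, 0], "grip": 1}, {"slide": [0, 0, 0.055], "rot": [0, 0, 0], "grip": 1}, {"slide": [0.007, -0.0377, 0], "rot": [0, 0, -1.1], "grip": 1}, {"slide": [0.007, -0.0377, 0], "rot": [0, 0, -1.1], "grip": 1}, {"slide": [0, 0, 0], "rot": [0, 0, 0], "grip": 1}, {"slide": [0, 0, 0], "rot": [0, 0, 0], "grip": 1}])

```text
time: 6.35
ee_pos: [0.55, -0.0665, 0.269]
eef_rot: [0.637, 0.771, 0.0, -0.0]
ft_force: [-0.3, 1.0, 0.1]
width: 0.0872
grip_force: 0.0
```

```bash
python3 - <<'E'
from h import *
st();p=snap('wrist')
I=np.ascontiguousarray(p['pixels'][:,:,::-1]);v=[.5594,-.1164,-1.383];c,s=np.cos(v[2]),np.sin(v[2])
B=box(.5594-c*.05,-.1164-s*.05,v[2],.024,.014,.046)+[0,0,.1995];P=proj(p,B);print(B[0],P.round().tolist())
B2=box(.5594-c*.125,-.1164-s*.125,v[2],.124,.062,.054)+[0,0,.018];P2=proj(p,B2)
for P,k in((P,(0,255,255)),(P2,(0,0,255))):
  for a in range(8):
    for b in range(a):
        if bin(a^b).count('1')==1: cv2.line(I,tuple(P[a].astype(int).tolist()),tuple(P[b].astype(int).tolist()),k,1)
cv2.imwrite('pics/w3.png',I)
E
```

```text
t 6.35 p [ 0.55   -0.0665  0.269 ] yaw_y 10.8 z [ 0.     0.001 -1.   ] w 0.0872 F [-0.3  1.   0.1] j [-0.46  0.16  0.56  1.61 -0.09  1.4   0.3 ]
[ 0.54094802 -0.05679694  0.1995    ] [[306.0, 237.0], [303.0, 263.0], [331.0, 237.0], [334.0, 264.0], [306.0, 276.0], [304.0, 311.0], [331.0, 276.0], [333.0, 311.0]]
```

View pics/w3.png

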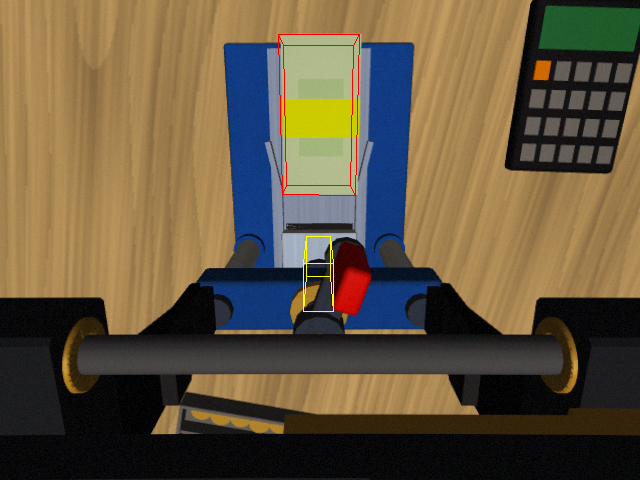

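The bundle lies square at the mouth of the guides. The red grip is not at crank 0: its top is at about (351,286), turned clockwise roughly 20°. I'll fit its angle and height.

```bash
cat > fg.py <<'E'
from h import *
from scipy.optimize import minimize
v=[.5594,-.1164,-1.383]
def fit(names,z0=None,t0=.4,show=1):
    ms=[]
    for n in names:
        p=snap(n);I=p['pixels'].astype(int);m=((I[:,:,0]>2.5*I[:,:,1])&(I[:,:,0]>2.5*I[:,:,2])&(I[:,:,0]>60)).astype(np.uint8)
        k,l,s,_=cv2.connectedComponentsWithStats(m)
        if k<2: continue
        # the red blob closest to the press
        q=proj(p,[v[0],v[1],.22])[0];i=min([j for j in range(1,k) if s[j,4]>15],key=lambda j:np.hypot(*(_[j]-q)),default=0)
        if not i: continue
        ys,xs=np.where(l==i);ms.append((p,hullmask(np.c_[xs,ys].astype(float))))
    def cost(a):
        d=v[2]+np.pi-a[0];B=box(v[0]+.05*np.cos(d),v[1]+.05*np.sin(d),d,.024,.014,.046)+[0,0,a[1]-.023]
        return sum(1-(m&k).sum()/(m|k).sum() for p,m in ms for k in [hullmask(proj(p,B))])
    r=min((minimize(cost,[t,z],method='Nelder-Mead',options=dict(initial_simplex=[[t,z],[t+.15,z],[t,z+.006]])) for t in t0 for z in(.2225,.21,.2)),key=lambda r:r.fun)
    print('theta mod 2pi',r.x[0].round(3),np.degrees(r.x[0]).round(1),'z',r.x[1].round(4),'turn from z',((.2225-r.x[1])/.014*2*np.pi).round(2),'cost',round(r.fun,3),len(ms));return r.x
if __name__=='__main__':
    fit(['wrist','scene'],t0=[.2,.6]);fit(['wrist'],t0=[.2,.6]);fit(['scene'],t0=[.2,.6])
E
python3 fg.py
```

```text
theta mod 2pi 0.313 17.9 z 0.2199 turn from z 1.16 cost 1.292 2
theta mod 2pi 0.312 17.9 z 0.22 turn from z 1.11 cost 0.501 1
theta mod 2pi 0.215 12.3 z 0.2174 turn from z 2.27 cost 0.791 1
```

```bash
python3 - <<'E'
from h import *
p=snap('wrist');I=p['pixels'].astype(int)
for y in range(234,320,5):
    print(y,' '.join(f'{I[y,x,0]:3d}/{I[y,x,1]:2d}' if I[y,x,0]>2*I[y,x,1] and I[y,x,0]>1.7*I[y,x,2] else '  .   ' for x in range(326,376,3)))
s=snap('scene');J=s['pixels'];a=cv2.resize(p['pixels'][225:325,300:400,::-1],(400,400),interpolation=cv2.INTER_CUBIC);b=cv2.resize(J[235:295,290:350,::-1],(400,400),interpolation=cv2.INTER_CUBIC)
cv2.imwrite('pics/grip.png',np.hstack([a,b]))
E
```

```text
234   .      .      .      .      .      .      .      .      .      .      .      .      .      .      .      .      .   
239   .      .      .      .      .      .      .      .      .      .      .      .      .      .      .      .      .   
244   .      .      .      .      .     51/12  53/ 4  56/ 5  53/ 0   .      .      .      .      .      .      .      .   
249   .      .      .      .     46/19  51/ 0  55/ 1  55/ 5  57/ 4  55/ 6  57/ 0  60/ 7  43/ 3   .      .      .      .   
254   .      .      .      .     50/ 0  52/ 4  58/ 4  55/ 2  55/ 2  57/ 7  54/ 7  55/ 3  54/ 0   .      .      .      .   
259   .      .      .     52/21  53/ 4  51/ 0  56/ 7  58/ 6  56/ 5  54/ 0  55/ 0  57/ 3  57/ 5  55/ 6   .      .      .   
264   .      .      .     50/ 6  51/ 0  52/ 2  54/ 2  55/ 1  59/ 1  57/ 4  58/ 3  56/ 1  54/ 0  60/ 9   .      .      .   
269   .      .     47/ 1  48/ 3  52/ 7  49/ 0  53/ 2 122/ 3 126/ 0 115/ 8  90/ 6  62/ 2  54/ 0  54/ 0  53/ 0   .      .   
274   .      .     53/ 4  53/ 5  52/ 7  57/12 120/ 0 174/16 203/22 192/18 184/17 173/17 161/ 3 148/ 8 112/ 0   .    
[... 410 characters left out ...]
4/12 197/16 206/18 206/18 206/16 207/16 203/ 9 204/13 184/ 3  97/18   .      .      .   
299   .      .     53/ 4 142/ 5 183/ 1 206/16 206/17 206/10 204/13 205/10 204/12 195/ 8 171/10   .      .      .      .   
304   .      .    100/ 5 176/14 204/20 206/15 206/15 205/ 9 207/12 204/ 6 203/ 9 176/13   .      .      .      .      .   
309   .      .     82/31 173/ 5 201/14 204/ 5 203/11 204/ 5 202/10 203/ 7 189/12 105/14   .      .      .      .      .   
314   .      .      .      .      .      .      .    170/17 180/ 7 184/ 2 136/13   .      .      .      .      .      .   
319   .      .      .      .      .      .      .      .      .      .      .      .      .      .      .      .      .
```

View pics/grip.png

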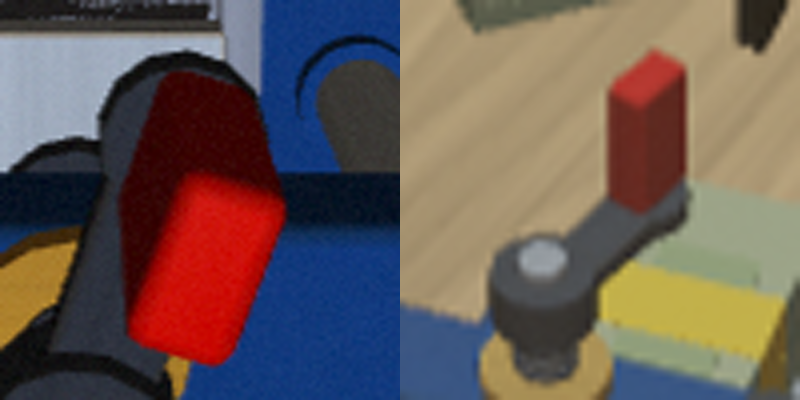

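The close crop shows the grip clearly: bright top face, dark side faces, angle about 25° clockwise. My red threshold dropped the dark sides, so I'll refit.

```bash
sed -i "s/I\[:,:,0\]>60/I[:,:,0]>40/" fg.py; python3 fg.py; python3 -c "
from h import *
st()"
```

```text
theta mod 2pi 0.318 18.2 z 0.2196 turn from z 1.31 cost 0.975 2
theta mod 2pi 0.316 18.1 z 0.2196 turn from z 1.29 cost 0.131 1
theta mod 2pi 0.215 12.3 z 0.2174 turn from z 2.27 cost 0.811 1
t 6.9 p [ 0.5501 -0.0669  0.2686] yaw_y 10.8 z [ 0.  0. -1.] w 0.0869 F [-0.2  0.2 -0.3] j [-0.46  0.16  0.56  1.61 -0.08  1.4   0.3 ]
```

Request:
arm_command(steps=[{"slide": [0.008, 0, 0], "rot": [0, 0, -9], "grip": 0.4}, {"slide": [0.0077, 0, 0], "rot": [0, 0, -9], "grip": 0.4}, {"slide": [0, 0, -0.02], "rot": [0, 0, 0], "grip": 0.4}, {"slide": [0, 0, -0.04], "rot": [0, 0, 0], "grip": 0.4}, {"slide": [0, 0, 0], "rot": [0, 0, 0], "grip": 0}, {"slide": [0, 0, 0], "rot": [0, 0, 0], "grip": 0}, {"slide": [0, 0, 0], "rot": [0, 0, 0], "grip": 0}, {"slide": [0, 0, 0], "rot": [0, 0, 0], "grip": 0}], newtons=20)

```text
time: 7.9
ee_pos: [0.5662, -0.0671, 0.2096]
eef_rot: [0.75, 0.661, 0.001, 0.0]
ft_force: [-6.7, 1.9, 3.8]
width: 0.0153
grip_force: 2.8
```

```bash
cat > arc.py <<'E'
import sys,json,numpy as np
t0,n,d=map(float,sys.argv[1:4])  # theta deg, rows, step deg
f=lambda t:np.array([.05*np.cos(np.radians(100.76-t)),.05*np.sin(np.radians(100.76-t)),-.014*t/360])
for i in range(int(n)): print(json.dumps(dict(slide=(f(t0+(i+1)*d)-f(t0+i*d)).round(4).tolist(),rot=[0,0,-d],grip=0)),end=', ' if (i+1)%8 else '\n')
E
python3 arc.py 18 14 10;python3 -c "
from h import *
st()"
```

```text
{"slide": [0.0085, -0.0018, -0.0004], "rot": [0, 0, -10.0], "grip": 0}, {"slide": [0.0081, -0.0033, -0.0004], "rot": [0, 0, -10.0], "grip": 0}, {"slide": [0.0074, -0.0046, -0.0004], "rot": [0, 0, -10.0], "grip": 0}, {"slide": [0.0065, -0.0059, -0.0004], "rot": [0, 0, -10.0], "grip": 0}, {"slide": [0.0053, -0.0069, -0.0004], "rot": [0, 0, -10.0], "grip": 0}, {"slide": [0.0041, -0.0077, -0.0004], "rot": [0, 0, -10.0], "grip": 0}, {"slide": [0.0027, -0.0083, -0.0004], "rot": [0, 0, -10.0], "grip": 0}, {"slide": [0.0012, -0.0086, -0.0004], "rot": [0, 0, -10.0], "grip": 0}
{"slide": [-0.0003, -0.0087, -0.0004], "rot": [0, 0, -10.0], "grip": 0}, {"slide": [-0.0018, -0.0085, -0.0004], "rot": [0, 0, -10.0], "grip": 0}, {"slide": [-0.0033, -0.0081, -0.0004], "rot": [0, 0, -10.0], "grip": 0}, {"slide": [-0.0046, -0.0074, -0.0004], "rot": [0, 0, -10.0], "grip": 0}, {"slide": [-0.0059, -0.0065, -0.0004], "rot": [0, 0, -10.0], "grip": 0}, {"slide": [-0.0069, -0.0053, -0.0004], "rot": [0, 0, -10.0], "grip": 0}, t 7.9 p [ 0.5662 -0.0671  0.2096] yaw_y -7.2 z [ 0.001  0.    -1.   ] w 0.0153 F [-6.7  1.9  3.8] j [-0.46  0.23  0.59  1.66 -0.14  1.29  0.02]
```

Request:
arm_command(steps=[{"slide": [0, 0, 0], "rot": [0, 0, 0], "grip": 0}, {"slide": [0.0085, -0.0018, -0.0004], "rot": [0, 0, -10], "grip": 0}, {"slide": [0.0081, -0.0033, -0.0004], "rot": [0, 0, -10], "grip": 0}, {"slide": [0.0074, -0.0046, -0.0004], "rot": [0, 0, -10], "grip": 0}, {"slide": [0.0065, -0.0059, -0.0004], "rot": [0, 0, -10], "grip": 0}, {"slide": [0.0053, -0.0069, -0.0004], "rot": [0, 0, -10], "grip": 0}, {"slide": [0.0041, -0.0077, -0.0004], "rot": [0, 0, -10], "grip": 0}, {"slide": [0.0027, -0.0083, -0.0004], "rot": [0, 0, -10], "grip": 0}])

```text
time: 8.9
ee_pos: [0.6086, -0.106, 0.2068]
eef_rot: [0.994, 0.109, 0.0, 0.0]
ft_force: [-5.5, -0.2, 8.1]
width: 0.0138
grip_force: 20.0
```

```bash
python3 -c "
from h import *
st()
s=sensors.read_state()['ee_pos'];print(100.76-np.degrees(np.arctan2(s[1]+.1164,s[0]-.5594)),np.hypot(s[1]+.1164,s[0]-.5594))"
```

```text
t 8.9 p [ 0.6086 -0.106   0.2068] yaw_y -77.5 z [ 0.001 -0.    -1.   ] w 0.0138 F [-5.5 -0.2  8.1] j [-0.5   0.4   0.79  1.54 -0.29  1.32 -1.04]
88.79239831321111 0.05026587468314964
```

Request:
arm_command(steps=[{"slide": [0.0012, -0.0086, -0.0004], "rot": [0, 0, -10], "grip": 0}, {"slide": [-0.0003, -0.0087, -0.0004], "rot": [0, 0, -10], "grip": 0}, {"slide": [-0.0018, -0.0085, -0.0004], "rot": [0, 0, -10], "grip": 0}, {"slide": [-0.0033, -0.0081, -0.0004], "rot": [0, 0, -10], "grip": 0}, {"slide": [-0.0046, -0.0074, -0.0004], "rot": [0, 0, -10], "grip": 0}, {"slide": [-0.0059, -0.0065, -0.0004], "rot": [0, 0, -10], "grip": 0}, {"slide": [-0.0069, -0.0053, -0.0004], "rot": [0, 0, -10], "grip": 0}, {"slide": [0, 0, 0], "rot": [0, 0, 0], "grip": 0.4}])

```text
time: 9.9
ee_pos: [0.5867, -0.1591, 0.2034]
eef_rot: [0.878, -0.48, 0.0, 0.0]
ft_force: [0.2, 0.6, -0.7]
width: 0.0184
grip_force: 0.0
```

```bash
python3 -c "
from h import *
st()
s=sensors.read_state()['ee_pos'];print(100.76-np.degrees(np.arctan2(s[1]+.1164,s[0]-.5594)),np.hypot(s[1]+.1164,s[0]-.5594))
c,s=np.cos(-1.383),np.sin(-1.383)
for x in(-.22,-.205,-.15,-.072): print(x,.5594+c*x,-.1164+s*x)"
```

```text
t 9.9 p [ 0.5867 -0.1591  0.2034] yaw_y -147.3 z [ 0.001 -0.    -1.   ] w 0.0184 F [ 0.2  0.6 -0.7] j [-0.6   0.47  1.06  1.58 -0.42  1.34 -2.06]
158.17286410986026 0.050688306970079824
-0.22 0.5183272272167698 0.09973196740856535
-0.205 0.5211276435428992 0.08499569690343586
-0.15 0.5313958367387067 0.03096270505129453
-0.072 0.5459580016345792 -0.04566590157537863
```

Request:
arm_command(steps=[{"slide": [0, 0, 0.03], "rot": [0, 0, 0], "grip": 0.5}, {"slide": [0, 0, 0.035], "rot": [0, 0, 0], "grip": 0.5}, {"slide": [-0.0112, 0.0423, 0], "rot": [0, 0, 10.5], "grip": 0.5}, {"slide": [-0.0112, 0.0423, 0], "rot": [0, 0, 10.5], "grip": 0.5}, {"slide": [-0.0112, 0.0423, 0], "rot": [0, 0, 10.5], "grip": 0.5}, {"slide": [-0.0112, 0.0423, 0], "rot": [0, 0, 10.5], "grip": 0.5}, {"slide": [-0.0112, 0.0423, 0], "rot": [0, 0, 10.5], "grip": 0.5}, {"slide": [-0.0112, 0.0423, 0], "rot": [0, 0, 10.5], "grip": 0.5}])

```text
time: 10.9
ee_pos: [0.5191, 0.097, 0.2683]
eef_rot: [0.998, 0.055, 0.0, -0.0]
ft_force: [0.0, 0.3, 0.2]
width: 0.0437
grip_force: 0.0
```

Request:
arm_command(steps=[{"slide": [0, 0, -0.02], "rot": [0, 0, 10.5], "grip": 0.5}, {"slide": [0, 0, -0.02], "rot": [0, 0, 10.5], "grip": 0.5}, {"slide": [0, 0, -0.02], "rot": [0, 0, 10.5], "grip": 0.5}, {"slide": [0, 0, -0.02], "rot": [0, 0, 10.5], "grip": 0.5}, {"slide": [0, 0, -0.02], "rot": [0, 0, 10.5], "grip": 0.5}, {"slide": [0, 0, -0.02], "rot": [0, 0, 10.5], "grip": 0.5}, {"slide": [0, 0, -0.02], "rot": [0, 0, 10.5], "grip": 0.5}, {"slide": [0, 0, -0.02], "rot": [0, 0, 10.5], "grip": 0.5}])

```text
time: 11.9
ee_pos: [0.5197, 0.0956, 0.1074]
eef_rot: [0.705, 0.709, 0.0, 0.0]
ft_force: [-0.1, -0.0, 0.9]
width: 0.0438
grip_force: 0.0
```

```bash
cat >> h.py <<'E'
def loc():
    s=sensors.read_state()['ee_pos'];c,q=np.cos(-1.383),np.sin(-1.383);d=np.array(s[:2])-[.5594,-.1164]
    print('local',(c*d[0]+q*d[1]).round(4),(-q*d[0]+c*d[1]).round(4))
E
python3 -c "
from h import *
st();loc()"
```

```text
t 11.9 p [0.5197 0.0956 0.1074] yaw_y 0.3 z [ 0.  0. -1.] w 0.0438 F [-0.1 -0.   0.9] j [-0.87  0.25  0.69  1.89 -0.18  1.07 -0.1 ]
local -0.2157 0.0006
```

Request:
arm_command(steps=[{"slide": [0, 0, -0.035], "rot": [0, 0, 10.4], "grip": 0.5}, {"slide": [0, 0, -0.036], "rot": [0, 0, 0], "grip": 0.5}, {"slide": [0, 0, 0], "rot": [0, 0, 0], "grip": 0.5}, {"slide": [0.0034, -0.0177, 0], "rot": [0, 0, 0], "grip": 0.5}, {"slide": [0.0034, -0.0177, 0], "rot": [0, 0, 0], "grip": 0.5}, {"slide": [0.0034, -0.0177, 0], "rot": [0, 0, 0], "grip": 0.5}, {"slide": [0.0034, -0.0177, 0], "rot": [0, 0, 0], "grip": 0.5}, {"slide": [0.0034, -0.0177, 0], "rot": [0, 0, 0], "grip": 0.5}])

```text
time: 12.9
ee_pos: [0.5378, 0.0052, 0.0389]
eef_rot: [0.642, 0.767, 0.001, 0.001]
ft_force: [-0.1, 1.1, -1.6]
width: 0.0432
grip_force: 0.6
```

```bash
python3 -c "
from h import *
st();loc()"
```

```text
t 12.9 p [0.5378 0.0052 0.0389] yaw_y 10.2 z [ 0.003  0.001 -1.   ] w 0.0432 F [-0.1  1.1 -1.6] j [-0.65  0.38  0.66  1.92 -0.29  0.94  0.32]
local -0.1235 0.0015
```

Request:
arm_command(steps=[{"slide": [0.0015, -0.009, 0], "rot": [0, 0, 0.5], "grip": 0.5}, {"slide": [0.0015, -0.009, 0], "rot": [0, 0, 0], "grip": 0.5}, {"slide": [0.0015, -0.009, 0], "rot": [0, 0, 0], "grip": 0.5}, {"slide": [0.0015, -0.009, 0], "rot": [0, 0, 0], "grip": 0.5}, {"slide": [0.0015, -0.009, 0], "rot": [0, 0, 0], "grip": 0.5}, {"slide": [0.0004, -0.002, 0], "rot": [0, 0, 0], "grip": 0.5}, {"slide": [0.0004, -0.002, 0], "rot": [0, 0, 0], "grip": 0.5}, {"slide": [0, 0, 0], "rot": [0, 0, 0], "grip": 0.5}])

```text
time: 13.9
ee_pos: [0.5448, -0.0425, 0.0368]
eef_rot: [0.638, 0.77, -0.0, 0.0]
ft_force: [-0.7, 1.8, 1.2]
width: 0.0434
grip_force: 0.6
```

```bash
python3 -c "
from h import *
st();loc()"
```

```text
t 13.9 p [ 0.5448 -0.0425  0.0368] yaw_y 10.7 z [-0. -0. -1.] w 0.0434 F [-0.7  1.8  1.2] j [-0.56  0.41  0.66  1.89 -0.3   0.94  0.43]
local -0.0753 -0.0006
```

Request:
arm_command(steps=[{"slide": [0.0002, -0.001, 0], "rot": [0, 0, 0], "grip": 0.5}, {"slide": [0.0002, -0.001, 0], "rot": [0, 0, 0], "grip": 0.5}, {"slide": [0.0002, -0.001, 0], "rot": [0, 0, 0], "grip": 0.5}, {"slide": [0.0002, -0.001, 0], "rot": [0, 0, 0], "grip": 0.5}, {"slide": [0, 0, 0], "rot": [0, 0, 0], "grip": 0.5}, {"slide": [0, 0, 0], "rot": [0, 0, 0], "grip": 0.5}, {"slide": [0, 0, 0], "rot": [0, 0, 0], "grip": 0.5}, {"slide": [0, 0, 0], "rot": [0, 0, 0], "grip": 0.5}])

```text
time: 14.9
ee_pos: [0.5454, -0.0452, 0.0368]
eef_rot: [0.638, 0.77, 0.0, -0.001]
ft_force: [-1.9, 5.7, 1.9]
width: 0.0435
grip_force: 3.1
```

```bash
python3 -c "
from h import *
st();loc()"
```

```text
t 14.9 p [ 0.5454 -0.0452  0.0368] yaw_y 10.7 z [-0.001  0.001 -1.   ] w 0.0435 F [-1.9  5.7  1.9] j [-0.56  0.41  0.66  1.89 -0.31  0.95  0.44]
local -0.0726 -0.0005
```

Request:
arm_command(steps=[{"slide": [0.0002, -0.001, 0], "rot": [0, 0, 0], "grip": 0.5}, {"slide": [0.0002, -0.001, 0], "rot": [0, 0, 0], "grip": 0.5}, {"slide": [0.0002, -0.001, 0], "rot": [0, 0, 0], "grip": 0.5}, {"slide": [0, 0, 0], "rot": [0, 0, 0], "grip": 0.5}, {"slide": [0, 0, 0], "rot": [0, 0, 0], "grip": 0.5}, {"slide": [0, 0, 0], "rot": [0, 0, 0], "grip": 0.5}, {"slide": [0, 0, 0], "rot": [0, 0, 0], "grip": 0.5}, {"slide": [0, 0, 0], "rot": [0, 0, 0], "grip": 0.5}])

```text
time: 15.9
ee_pos: [0.5453, -0.0453, 0.0367]
eef_rot: [0.637, 0.771, 0.001, -0.003]
ft_force: [-6.2, 15.5, 6.3]
width: 0.0433
grip_force: 8.2
```

```bash
python3 -c "
from h import *
st();loc()"
```

```text
t 15.9 p [ 0.5453 -0.0453  0.0367] yaw_y 10.8 z [-0.003  0.005 -1.   ] w 0.0433 F [-6.2 15.5  6.3] j [-0.55  0.41  0.66  1.89 -0.31  0.95  0.44]
local -0.0725 -0.0006
```

Firm contact: 16 N with no motion, and the TCP is at local -0.0725, where it should be when the bundle is home. Retreating and going over the grip.

Request:
arm_command(steps=[{"slide": [-0.0055, 0.03, 0], "rot": [0, 0, 0], "grip": 0.5}, {"slide": [0, 0, 0.058], "rot": [0, 0, 0], "grip": 0.5}, {"slide": [0, 0, 0.058], "rot": [0, 0, 0], "grip": 0.5}, {"slide": [0, 0, 0.058], "rot": [0, 0, 0], "grip": 0.5}, {"slide": [0, 0, 0.058], "rot": [0, 0, 0], "grip": 0.5}, {"slide": [0.0155, -0.0467, 0], "rot": [0, 0, 7.3], "grip": 0.5}, {"slide": [0.0155, -0.0467, 0], "rot": [0, 0, 7.3], "grip": 0.5}, {"slide": [0.0155, -0.0467, 0], "rot": [0, 0, 7.3], "grip": 0.5}])

```text
time: 16.9
ee_pos: [0.5878, -0.1612, 0.2692]
eef_rot: [0.478, 0.878, -0.0, 0.001]
ft_force: [1.1, 0.4, 0.7]
width: 0.0433
grip_force: 0.0
```

```bash
python3 - <<'E'
from h import *
st();p=snap('wrist');v=[.5594,-.1164,-1.383]
I=np.ascontiguousarray(p['pixels'][:,:,::-1]);P=proj(p,box(v[0],v[1],v[2],.124,.062,.054)+[0,0,.018])
for a in range(8):
    for b in range(a):
        if bin(a^b).count('1')==1: cv2.line(I,tuple(P[a].astype(int).tolist()),tuple(P[b].astype(int).tolist()),(0,0,255),1)
cv2.imwrite('pics/w4.png',I)
E
python3 arc.py 158 18 10
```

```text
t 16.9 p [ 0.5878 -0.1612  0.2692] yaw_y 32.8 z [ 0.001 -0.001 -1.   ] w 0.0433 F [1.1 0.4 0.7] j [-0.42  0.34  0.79  1.47 -0.24  1.43  0.95]
{"slide": [-0.0077, -0.0041, -0.0004], "rot": [0, 0, -10.0], "grip": 0}, {"slide": [-0.0083, -0.0027, -0.0004], "rot": [0, 0, -10.0], "grip": 0}, {"slide": [-0.0086, -0.0012, -0.0004], "rot": [0, 0, -10.0], "grip": 0}, {"slide": [-0.0087, 0.0003, -0.0004], "rot": [0, 0, -10.0], "grip": 0}, {"slide": [-0.0085, 0.0018, -0.0004], "rot": [0, 0, -10.0], "grip": 0}, {"slide": [-0.0081, 0.0033, -0.0004], "rot": [0, 0, -10.0], "grip": 0}, {"slide": [-0.0074, 0.0046, -0.0004], "rot": [0, 0, -10.0], "grip": 0}, {"slide": [-0.0065, 0.0059, -0.0004], "rot": [0, 0, -10.0], "grip": 0}
{"slide": [-0.0053, 0.0069, -0.0004], "rot": [0, 0, -10.0], "grip": 0}, {"slide": [-0.0041, 0.0077, -0.0004], "rot": [0, 0, -10.0], "grip": 0}, {"slide": [-0.0027, 0.0083, -0.0004], "rot": [0, 0, -10.0], "grip": 0}, {"slide": [-0.0012, 0.0086, -0.0004], "rot": [0, 0, -10.0], "grip": 0}, {"slide": [0.0003, 0.0087, -0.0004], "rot": [0, 0, -10.0], "grip": 0}, {"slide": [0.0018, 0.0085, -0.0004], "rot": [0, 0, -10.0], "grip": 0}, {"slide": [0.0033, 0.0081, -0.0004], "rot": [0, 0, -10.0], "grip": 0}, {"slide": [0.0046, 0.0074, -0.0004], "rot": [0, 0, -10.0], "grip": 0}
{"slide": [0.0059, 0.0065, -0.0004], "rot": [0, 0, -10.0], "grip": 0}, {"slide": [0.0069, 0.0053, -0.0004], "rot": [0, 0, -10.0], "grip": 0},
```

View pics/w4.png

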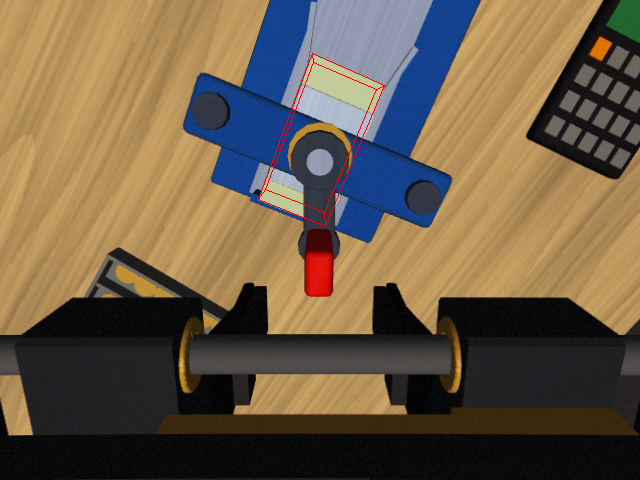

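The bundle's ends match the home outline, at (345,80) and (290,200), and the grip is centred between the fingers at x = 319. Going down, gripping and starting stroke 2.

Request:
arm_command(steps=[{"slide": [0, 0, -0.03], "rot": [0, 0, 0], "grip": 0.45}, {"slide": [0, 0, -0.035], "rot": [0, 0, 0], "grip": 0.45}, {"slide": [0, 0, 0], "rot": [0, 0, 0], "grip": 0}, {"slide": [0, 0, 0], "rot": [0, 0, 0], "grip": 0}, {"slide": [0, 0, 0], "rot": [0, 0, 0], "grip": 0}, {"slide": [0, 0, 0], "rot": [0, 0, 0], "grip": 0}, {"slide": [0, 0, 0], "rot": [0, 0, 0], "grip": 0}, {"slide": [0, 0, 0], "rot": [0, 0, 0], "grip": 0}])

```text
time: 17.95
ee_pos: [0.5875, -0.1602, 0.2055]
eef_rot: [0.48, 0.877, 0.0, 0.001]
ft_force: [-3.0, -1.6, 6.7]
width: 0.0139
grip_force: 20.0
```

Request:
arm_command(steps=[{"slide": [-0.0077, -0.0041, -0.0004], "rot": [0, 0, -10], "grip": 0}, {"slide": [-0.0083, -0.0027, -0.0004], "rot": [0, 0, -10], "grip": 0}, {"slide": [-0.0086, -0.0012, -0.0004], "rot": [0, 0, -10], "grip": 0}, {"slide": [-0.0087, 0.0003, -0.0004], "rot": [0, 0, -10], "grip": 0}, {"slide": [-0.0085, 0.0018, -0.0004], "rot": [0, 0, -10], "grip": 0}, {"slide": [-0.0081, 0.0033, -0.0004], "rot": [0, 0, -10], "grip": 0}, {"slide": [-0.0074, 0.0046, -0.0004], "rot": [0, 0, -10], "grip": 0}, {"slide": [-0.0065, 0.0059, -0.0004], "rot": [0, 0, -10], "grip": 0}])

```text
time: 18.95
ee_pos: [0.5227, -0.1534, 0.2024]
eef_rot: [0.933, 0.36, -0.0, 0.001]
ft_force: [-8.0, -3.0, 15.1]
width: 0.014
grip_force: 20.5
```

```bash
cat >> h.py <<'E'
def th():
    s=sensors.read_state()['ee_pos'];d=s-np.array([.5594,-.1164,0]);print('theta',(100.76-np.degrees(np.arctan2(d[1],d[0])))%360,'r',np.hypot(d[0],d[1]))
E
python3 -c "
from h import *
st();th()"
```

```text
t 18.95 p [ 0.5227 -0.1534  0.2024] yaw_y -47.8 z [ 0.    -0.001 -1.   ] w 0.014 F [-8.  -3.  15.1] j [-0.73  0.27  1.1   1.75 -0.25  1.28 -0.41]
theta 235.55606045505357 r 0.05207585921734185
```

Request:
arm_command(steps=[{"slide": [-0.0053, 0.0069, -0.0003], "rot": [0, 0, -10], "grip": 0}, {"slide": [-0.0041, 0.0077, -0.0003], "rot": [0, 0, -10], "grip": 0}, {"slide": [-0.0027, 0.0083, -0.0003], "rot": [0, 0, -10], "grip": 0}, {"slide": [-0.0012, 0.0086, -0.0003], "rot": [0, 0, -10], "grip": 0}, {"slide": [0.0003, 0.0087, -0.0003], "rot": [0, 0, -10], "grip": 0}, {"slide": [0.0018, 0.0085, -0.0003], "rot": [0, 0, -10], "grip": 0}, {"slide": [0.0033, 0.0081, -0.0003], "rot": [0, 0, -10], "grip": 0}, {"slide": [0.0046, 0.0074, -0.0003], "rot": [0, 0, -10], "grip": 0}])

```text
time: 19.95
ee_pos: [0.5188, -0.0861, 0.1991]
eef_rot: [0.946, -0.323, -0.002, -0.001]
ft_force: [-12.5, 3.1, 14.3]
width: 0.0136
grip_force: 20.0
```

```bash
python3 -c "
from h import *
st();th()"
```

```text
t 19.95 p [ 0.5188 -0.0861  0.1991] yaw_y -127.7 z [-0.004  0.003 -1.   ] w 0.0136 F [-12.5   3.1  14.3] j [-1.02  0.3   1.31  1.8  -0.31  1.28 -1.86]
theta 317.5312016640094 r 0.05067819638913385
```

Joint 3 is near its limit (1.31 of 1.34), so I'll release here at θ≈318° and regrasp half a turn round.

Request:
arm_command(steps=[{"slide": [0, 0, 0], "rot": [0, 0, 0], "grip": 0.45}, {"slide": [0, 0, 0], "rot": [0, 0, 0], "grip": 0.45}, {"slide": [0, 0, 0.03], "rot": [0, 0, 0], "grip": 0.45}, {"slide": [0, 0, 0.03], "rot": [0, 0, 0], "grip": 0.45}, {"slide": [0, 0, 0], "rot": [0, 0, 10.5], "grip": 0.45}, {"slide": [0, 0, 0], "rot": [0, 0, 10.5], "grip": 0.45}, {"slide": [0, 0, 0], "rot": [0, 0, 10.5], "grip": 0.45}, {"slide": [0, 0, 0], "rot": [0, 0, 10.5], "grip": 0.45}])

```text
time: 20.95
ee_pos: [0.5203, -0.0877, 0.2586]
eef_rot: [0.999, 0.044, 0.0, -0.0]
ft_force: [0.3, 0.5, -0.2]
width: 0.0391
grip_force: 0.0
```

Request:
arm_command(steps=[{"slide": [0, 0, 0], "rot": [0, 0, 10.5], "grip": 0.45}, {"slide": [0, 0, 0], "rot": [0, 0, 10.5], "grip": 0.45}, {"slide": [0, 0, 0], "rot": [0, 0, 10.5], "grip": 0.45}, {"slide": [0, 0, 0], "rot": [0, 0, 10.5], "grip": 0.45}, {"slide": [0, 0, 0], "rot": [0, 0, 10.5], "grip": 0.45}, {"slide": [0, 0, 0], "rot": [0, 0, 10.5], "grip": 0.45}, {"slide": [0, 0, 0], "rot": [0, 0, 10.5], "grip": 0.45}, {"slide": [0, 0, 0], "rot": [0, 0, 10.5], "grip": 0.45}])

```text
time: 21.95
ee_pos: [0.5203, -0.0878, 0.2586]
eef_rot: [0.713, 0.701, 0.0, 0.0]
ft_force: [0.9, 0.1, 0.3]
width: 0.0394
grip_force: 0.0
```

Request:
arm_command(steps=[{"slide": [0, 0, 0], "rot": [0, 0, 10.5], "grip": 0.45}, {"slide": [0, 0, 0], "rot": [0, 0, 10.5], "grip": 0.45}, {"slide": [0, 0, 0], "rot": [0, 0, 10.5], "grip": 0.45}, {"slide": [0, 0, 0], "rot": [0, 0, 10.5], "grip": 0.45}, {"slide": [0, 0, 0], "rot": [0, 0, 10.5], "grip": 0.45}, {"slide": [0, 0, 0], "rot": [0, 0, 0], "grip": 0.45}, {"slide": [0, 0, 0], "rot": [0, 0, 0], "grip": 0.45}, {"slide": [0, 0, 0], "rot": [0, 0, 0], "grip": 0.45}])

```text
time: 22.95
ee_pos: [0.5202, -0.0874, 0.2584]
eef_rot: [0.334, 0.943, 0.0, 0.0]
ft_force: [-0.9, -0.0, -0.5]
width: 0.0394
grip_force: 0.0
```

```bash
python3 - <<'E'
from h import *
st();th()
from fg import fit
fit(['wrist'],t0=[5.3,5.6,5.9])
E
python3 arc.py 318 20 10
```

```text
t 22.95 p [ 0.5202 -0.0874  0.2584] yaw_y 51.0 z [ 0.  0. -1.] w 0.0394 F [-0.9 -0.  -0.5] j [-0.74  0.11  0.89  1.7  -0.08  1.37  1.06]
theta 317.2475467227406 r 0.048753347739150334
theta mod 2pi 5.578 319.6 z 0.2081 turn from z 6.46 cost 0.092 1
{"slide": [0.0059, 0.0065, -0.0004], "rot": [0, 0, -10.0], "grip": 0}, {"slide": [0.0069, 0.0053, -0.0004], "rot": [0, 0, -10.0], "grip": 0}, {"slide": [0.0077, 0.0041, -0.0004], "rot": [0, 0, -10.0], "grip": 0}, {"slide": [0.0083, 0.0027, -0.0004], "rot": [0, 0, -10.0], "grip": 0}, {"slide": [0.0086, 0.0012, -0.0004], "rot": [0, 0, -10.0], "grip": 0}, {"slide": [0.0087, -0.0003, -0.0004], "rot": [0, 0, -10.0], "grip": 0}, {"slide": [0.0085, -0.0018, -0.0004], "rot": [0, 0, -10.0], "grip": 0}, {"slide": [0.0081, -0.0033, -0.0004], "rot": [0, 0, -10.0], "grip": 0}
{"slide": [0.0074, -0.0046, -0.0004], "rot": [0, 0, -10.0], "grip": 0}, {"slide": [0.0065, -0.0059, -0.0004], "rot": [0, 0, -10.0], "grip": 0}, {"slide": [0.0053, -0.0069, -0.0004], "rot": [0, 0, -10.0], "grip": 0}, {"slide": [0.0041, -0.0077, -0.0004], "rot": [0, 0, -10.0], "grip": 0}, {"slide": [0.0027, -0.0083, -0.0004], "rot": [0, 0, -10.0], "grip": 0}, {"slide": [0.0012, -0.0086, -0.0004], "rot": [0, 0, -10.0], "grip": 0}, {"slide": [-0.0003, -0.0087, -0.0004], "rot": [0, 0, -10.0], "grip": 0}, {"slide": [-0.0018, -0.0085, -0.0004], "rot": [0, 0, -10.0], "grip": 0}
{"slide": [-0.0033, -0.0081, -0.0004], "rot": [0, 0, -10.0], "grip": 0}, {"slide": [-0.0046, -0.0074, -0.0004], "rot": [0, 0, -10.0], "grip": 0}, {"slide": [-0.0059, -0.0065, -0.0004], "rot": [0, 0, -10.0], "grip": 0}, {"slide": [-0.0069, -0.0053, -0.0004], "rot": [0, 0, -10.0], "grip": 0},
```

Request:
arm_command(steps=[{"slide": [-0.0008, 0.0013, -0.03], "rot": [0, 0, 1], "grip": 0.45}, {"slide": [0, 0, -0.031], "rot": [0, 0, 0], "grip": 0.45}, {"slide": [0, 0, 0], "rot": [0, 0, 0], "grip": 0.45}, {"slide": [0, 0, 0], "rot": [0, 0, 0], "grip": 0}, {"slide": [0, 0, 0], "rot": [0, 0, 0], "grip": 0}, {"slide": [0, 0, 0], "rot": [0, 0, 0], "grip": 0}, {"slide": [0, 0, 0], "rot": [0, 0, 0], "grip": 0}, {"slide": [0, 0, 0], "rot": [0, 0, 0], "grip": 0}], newtons=25)

```text
time: 24.0
ee_pos: [0.5198, -0.0859, 0.198]
eef_rot: [0.325, 0.946, 0.0, 0.0]
ft_force: [-0.8, -0.1, 5.7]
width: 0.0138
grip_force: 25.0
```

Request:
arm_command(steps=[{"slide": [0.0059, 0.0065, -0.0004], "rot": [0, 0, -10], "grip": 0}, {"slide": [0.0069, 0.0053, -0.0004], "rot": [0, 0, -10], "grip": 0}, {"slide": [0.0077, 0.0041, -0.0004], "rot": [0, 0, -10], "grip": 0}, {"slide": [0.0083, 0.0027, -0.0004], "rot": [0, 0, -10], "grip": 0}, {"slide": [0.0086, 0.0012, -0.0004], "rot": [0, 0, -10], "grip": 0}, {"slide": [0.0087, -0.0003, -0.0004], "rot": [0, 0, -10], "grip": 0}, {"slide": [0.0085, -0.0018, -0.0004], "rot": [0, 0, -10], "grip": 0}, {"slide": [0.0081, -0.0033, -0.0004], "rot": [0, 0, -10], "grip": 0}])

```text
time: 25.0
ee_pos: [0.5828, -0.0726, 0.1949]
eef_rot: [0.858, 0.513, 0.0, 0.001]
ft_force: [-1.6, -5.1, 5.7]
width: 0.0139
grip_force: 25.1
```

```bash
python3 -c "
from h import *
st();th()"
```

```text
t 25.0 p [ 0.5828 -0.0726  0.1949] yaw_y -28.2 z [ 0.001 -0.002 -1.   ] w 0.0139 F [-1.6 -5.1  5.7] j [-0.78  0.42  1.07  1.65 -0.38  1.3  -0.14]
theta 38.85773294803903 r 0.04959618054913463
```

Request:
arm_command(steps=[{"slide": [0.0074, -0.0046, -0.0004], "rot": [0, 0, -10], "grip": 0}, {"slide": [0.0065, -0.0059, -0.0004], "rot": [0, 0, -10], "grip": 0}, {"slide": [0.0053, -0.0069, -0.0004], "rot": [0, 0, -10], "grip": 0}, {"slide": [0.0041, -0.0077, -0.0004], "rot": [0, 0, -10], "grip": 0}, {"slide": [0, 0, 0], "rot": [0, 0, 0], "grip": 0}, {"slide": [0, 0, 0], "rot": [0, 0, 0], "grip": 0}, {"slide": [0, 0, 0], "rot": [0, 0, 0], "grip": 0}, {"slide": [0, 0, 0], "rot": [0, 0, 0], "grip": 0}])

```text
time: 26.0
ee_pos: [0.6058, -0.0984, 0.1934]
eef_rot: [0.982, 0.191, 0.001, 0.001]
ft_force: [0.6, -4.6, 5.4]
width: 0.0141
grip_force: 25.0
```

```bash
python3 -c "
from h import *
st();th()"
```

```text
t 26.0 p [ 0.6058 -0.0984  0.1934] yaw_y -68.0 z [ 0.002 -0.002 -1.   ] w 0.0141 F [ 0.6 -4.6  5.4] j [-0.75  0.57  1.18  1.58 -0.53  1.36 -0.69]
theta 79.56858806066029 r 0.04972592743867456
```

Request:
arm_command(steps=[{"slide": [0.0027, -0.0083, -0.0004], "rot": [0, 0, -10], "grip": 0}, {"slide": [0.0012, -0.0086, -0.0004], "rot": [0, 0, -10], "grip": 0}, {"slide": [-0.0003, -0.0087, -0.0004], "rot": [0, 0, -10], "grip": 0}, {"slide": [-0.0018, -0.0085, -0.0004], "rot": [0, 0, -10], "grip": 0}, {"slide": [0, 0, 0], "rot": [0, 0, 0], "grip": 0}, {"slide": [0, 0, 0], "rot": [0, 0, 0], "grip": 0}, {"slide": [0, 0, 0], "rot": [0, 0, 0], "grip": 0}, {"slide": [0, 0, 0], "rot": [0, 0, 0], "grip": 0}])

```text
time: 27.0
ee_pos: [0.6069, -0.1327, 0.1919]
eef_rot: [0.988, -0.156, 0.0, 0.001]
ft_force: [-2.0, -5.3, 7.7]
width: 0.014
grip_force: 25.0
```

```bash
python3 -c "
from h import *
st();th();print(sensors.read_state()['joint_positions'][2])"
```

```text
t 27.0 p [ 0.6069 -0.1327  0.1919] yaw_y -108.0 z [ 0.    -0.002 -1.   ] w 0.014 F [-2.  -5.3  7.7] j [-0.72  0.66  1.28  1.56 -0.64  1.4  -1.27]
theta 119.64791409540777 r 0.05025330075743344
1.2819030316414686
```

At θ≈479° the squeeze is about 1.1 mm. I'll regrasp half a turn round to keep joint 3 off its limit, then finish the last ~45°.

Request:
arm_command(steps=[{"slide": [0, 0, 0], "rot": [0, 0, 0], "grip": 0.45}, {"slide": [0, 0, 0], "rot": [0, 0, 0], "grip": 0.45}, {"slide": [0, 0, 0.03], "rot": [0, 0, 0], "grip": 0.45}, {"slide": [0, 0, 0.03], "rot": [0, 0, 0], "grip": 0.45}, {"slide": [0, 0, 0], "rot": [0, 0, 10.5], "grip": 0.45}, {"slide": [0, 0, 0], "rot": [0, 0, 10.5], "grip": 0.45}, {"slide": [0, 0, 0], "rot": [0, 0, 10.5], "grip": 0.45}, {"slide": [0, 0, 0], "rot": [0, 0, 10.5], "grip": 0.45}])

```text
time: 28.0
ee_pos: [0.6072, -0.1303, 0.2507]
eef_rot: [0.977, 0.212, -0.0, -0.0]
ft_force: [-0.0, 0.1, 0.1]
width: 0.0391
grip_force: 0.0
```

Request:
arm_command(steps=[{"slide": [0, 0, 0], "rot": [0, 0, 10.5], "grip": 0.45}, {"slide": [0, 0, 0], "rot": [0, 0, 10.5], "grip": 0.45}, {"slide": [0, 0, 0], "rot": [0, 0, 10.5], "grip": 0.45}, {"slide": [0, 0, 0], "rot": [0, 0, 10.5], "grip": 0.45}, {"slide": [0, 0, 0], "rot": [0, 0, 10.5], "grip": 0.45}, {"slide": [0, 0, 0], "rot": [0, 0, 10.5], "grip": 0.45}, {"slide": [0, 0, 0], "rot": [0, 0, 10.5], "grip": 0.45}, {"slide": [0, 0, 0], "rot": [0, 0, 10.5], "grip": 0.45}])

```text
time: 29.0
ee_pos: [0.6071, -0.1304, 0.2506]
eef_rot: [0.585, 0.811, -0.0, -0.0]
ft_force: [-0.4, -0.1, 0.3]
width: 0.0391
grip_force: 0.0
```

Request:
arm_command(steps=[{"slide": [0, 0, 0], "rot": [0, 0, 10.5], "grip": 0.45}, {"slide": [0, 0, 0], "rot": [0, 0, 10.5], "grip": 0.45}, {"slide": [0, 0, 0], "rot": [0, 0, 10.5], "grip": 0.45}, {"slide": [0, 0, 0], "rot": [0, 0, 10.5], "grip": 0.45}, {"slide": [0, 0, 0], "rot": [0, 0, 10.5], "grip": 0.45}, {"slide": [0, 0, 0], "rot": [0, 0, 2], "grip": 0.45}, {"slide": [0, 0, 0], "rot": [0, 0, 0], "grip": 0.45}, {"slide": [0, 0, 0], "rot": [0, 0, 0], "grip": 0.45}])

```text
time: 30.0
ee_pos: [0.6072, -0.1307, 0.2509]
eef_rot: [0.153, 0.988, 0.0, -0.0]
ft_force: [0.7, -0.6, -0.6]
width: 0.0391
grip_force: 0.0
```

```bash
python3 - <<'E'
from h import *
st();th()
from fg import fit
fit(['wrist'],t0=[1.8,2.1,2.4])
E
python3 arc.py 479 5 9
```

```text
t 30.0 p [ 0.6072 -0.1307  0.2509] yaw_y 72.5 z [-0.  0. -1.] w 0.0391 F [ 0.7 -0.6 -0.6] j [-0.36  0.35  0.65  1.46 -0.21  1.4   1.56]
theta 117.47372361626968 r 0.04987706926646266
theta mod 2pi 2.077 119.0 z 0.2014 turn from z 9.46 cost 0.106 1
{"slide": [-0.003, -0.0072, -0.0003], "rot": [0, 0, -9.0], "grip": 0}, {"slide": [-0.0041, -0.0067, -0.0003], "rot": [0, 0, -9.0], "grip": 0}, {"slide": [-0.0051, -0.0059, -0.0004], "rot": [0, 0, -9.0], "grip": 0}, {"slide": [-0.006, -0.0051, -0.0003], "rot": [0, 0, -9.0], "grip": 0}, {"slide": [-0.0067, -0.0041, -0.0004], "rot": [0, 0, -9.0], "grip": 0},
```

Request:
arm_command(steps=[{"slide": [-0.0003, -0.0013, -0.029], "rot": [0, 0, -0.7], "grip": 0.45}, {"slide": [0, 0, -0.03], "rot": [0, 0, 0], "grip": 0.45}, {"slide": [0, 0, 0], "rot": [0, 0, 0], "grip": 0.45}, {"slide": [0, 0, 0], "rot": [0, 0, 0], "grip": 0}, {"slide": [0, 0, 0], "rot": [0, 0, 0], "grip": 0}, {"slide": [0, 0, 0], "rot": [0, 0, 0], "grip": 0}, {"slide": [0, 0, 0], "rot": [0, 0, 0], "grip": 0}, {"slide": [0, 0, 0], "rot": [0, 0, 0], "grip": 0}])

```text
time: 31.05
ee_pos: [0.6072, -0.1325, 0.1927]
eef_rot: [0.157, 0.988, -0.0, 0.001]
ft_force: [-0.6, -1.5, 5.0]
width: 0.014
grip_force: 25.0
```

Request:
arm_command(steps=[{"slide": [-0.003, -0.0072, -0.0003], "rot": [0, 0, -9], "grip": 0}, {"slide": [-0.0041, -0.0067, -0.0003], "rot": [0, 0, -9], "grip": 0}, {"slide": [-0.0051, -0.0059, -0.0004], "rot": [0, 0, -9], "grip": 0}, {"slide": [-0.006, -0.0051, -0.0003], "rot": [0, 0, -9], "grip": 0}, {"slide": [-0.0067, -0.0041, -0.0004], "rot": [0, 0, -9], "grip": 0}, {"slide": [0, 0, 0], "rot": [0, 0, 0], "grip": 0}, {"slide": [0, 0, 0], "rot": [0, 0, 0], "grip": 0}, {"slide": [0, 0, 0], "rot": [0, 0, 0], "grip": 0}])

```text
time: 32.05
ee_pos: [0.582, -0.162, 0.191]
eef_rot: [0.523, 0.852, -0.0, 0.001]
ft_force: [-1.7, -1.7, 6.8]
width: 0.0143
grip_force: 25.0
```

```bash
python3 -c "
from h import *
st();th();print(sensors.read_state()['torque'])"
```

```text
t 32.05 p [ 0.582 -0.162  0.191] yaw_y 26.9 z [ 0.001 -0.001 -1.   ] w 0.0143 F [-1.7 -1.7  6.8] j [-0.43  0.38  0.8   1.6  -0.28  1.28  0.88]
theta 164.39108447848167 r 0.05091807081813845
[-0.55626039  0.44344833 -0.00297178]
```

θ≈524°, about 2.9 mm of squeeze. Releasing, backing off and checking.

Request:
arm_command(steps=[{"slide": [0, 0, 0], "rot": [0, 0, 0], "grip": 0.45}, {"slide": [0, 0, 0], "rot": [0, 0, 0], "grip": 0.45}, {"slide": [0, 0, 0.04], "rot": [0, 0, 0], "grip": 0.45}, {"slide": [0, 0, 0.04], "rot": [0, 0, 0], "grip": 0.45}, {"slide": [-0.01, 0.05, 0.02], "rot": [0, 0, 0], "grip": 0.45}, {"slide": [-0.01, 0.05, 0.02], "rot": [0, 0, 0], "grip": 0.45}, {"slide": [-0.01, 0.05, 0], "rot": [0, 0, 0], "grip": 0.45}, {"slide": [-0.01, 0.05, 0], "rot": [0, 0, 0], "grip": 0.45}])

```text
time: 33.05
ee_pos: [0.5414, 0.0407, 0.3104]
eef_rot: [0.523, 0.852, 0.0, -0.0]
ft_force: [0.9, -0.1, -0.2]
width: 0.0392
grip_force: 0.0
```

```bash
python3 - <<'E'
from h import *
st();p=snap('scene');q=snap('top')
a=cv2.resize(p['pixels'][225:395,245:395,::-1],None,fx=3,fy=3,interpolation=cv2.INTER_CUBIC)
cv2.imwrite('pics/end.png',a)
E
```

```text
t 33.05 p [0.5414 0.0407 0.3104] yaw_y 26.9 z [ 0.     0.001 -1.   ] w 0.0392 F [ 0.9 -0.1 -0.2] j [-0.82  0.12  0.73  1.57 -0.08  1.48  0.39]
```

View pics/end.png

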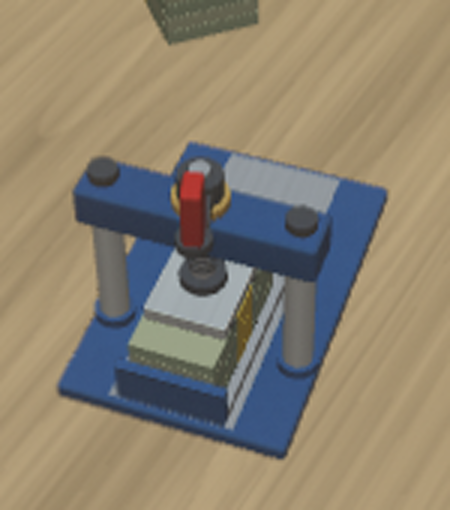

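The bundle is at the back stop (170,385), between the guides, with the platen (200,295) down on it and the arm clear. Handing in.

```bash
python3 -c "
from h import *
print(order.close_job())"
```

```text
the job is handed in; nothing more can be done
None
```

The job is handed in at about 33 s of the 72 s allowed: the bundle is home against the back stop and clamped, with about 2.9 mm of squeeze (roughly 58 N) estimated from the crank angle rather than measured, and no verdict was returned.

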